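# Set the dose counter's star wheel and press its key

### The job

The round-headed tooth of the dose counter's star wheel stands some clicks short of the fixed steel pointer: with a fingertip, flick the wheel on anticlockwise (seen from above) until it clicks to rest with the round-headed tooth at the pointer, without ever clicking past it. Then press the round key on the counter fully down and let it come back up. Do not press the key before the wheel is set, do not shift or lift the counter, and leave everything else standing where it is.

Things in the scene. Friction and masses are not known exactly. Their poses are not given: they have to be found in the camera images.
- counter: The dose counter: a low white housing, 180 x 255 mm, top 45 mm above the table, about 1.8 kg, loose on rubber feet (slides if pushed sideways with some 10 N). Origin at table height right under the star wheel's axis, z up. The housing reaches from -75 to +105 mm along its own x and -85 to +170 mm along its y. The pointer stands on the +x side of the wheel, the key on the +y side.
- wheel (a joint): Angle of the star wheel in rad, growing anticlockwise seen from above; 0 = round-headed tooth at the pointer. It clicks every 60 degrees (1.047), one click per tooth, and starts 2, 3 or 4 clicks short (-2.09, -3.14, -4.19). Pushed a little over half a click (2 to 5 N at a tooth), it snaps on the rest of the way by itself and stays. A stop keeps it from turning back past -4.6.
- wheel_axis (a point): Centre of the black star wheel, on its upright axis, level with its top. Hub disc of 34 mm radius and six straight radial teeth 60 degrees apart, 8 mm thick, out to 55 mm radius, from 53 to 69 mm above the table; the housing top lies 8 mm under them. One tooth ends in a round head. Between neighbouring teeth there is about 44 mm of free room at 50 mm radius (37 mm beside the round head).
- round_head (a point): Centre of the top of the round head: a 22 mm disc at the end of the one marked tooth, centred 56 mm from the wheel's axis (reaching to 67 mm), as high as the teeth.
- pointer (a point): Tip of the fixed steel pointer, 69 mm from the wheel's axis along the counter's own +x, pointing at the wheel; its post behind it is 12 mm wide, reaches to 101 mm from the axis and to 75 mm above the table.
- key (a joint): Travel of the key in m: 0 = up, 0.006 = fully down. Its spring needs about 5 N to go fully down and brings it back up.
- key_top (a point): Centre of the top of the round grey key, 34 mm across, at 10 mm along x and 125 mm along y of the counter's own frame, about 67 mm above the table when up; it is pressed straight down.
- weight: Bystander, to be left alone: small brass weight with a knob, 28 mm across, 37 mm high. Origin at the centre of its underside.
- jar: Bystander, to be left alone: small lidded jar, 50 mm across, 70 mm high. Origin at the centre of its underside.
- parcel: Bystander, to be left alone: paper-wrapped parcel, 75 x 55 x 32 mm. Origin at the centre of its underside.
- scoop: Bystander, to be left alone: spatula 150 mm long, lying flat. Origin at the centre of its underside.
- mortar: Bystander, to be left alone: white mortar 116 mm across the rim, 65 mm high, its pestle leaning out of it to 115 mm. Origin at the centre of its underside.
- canister: Bystander, to be left alone: steel canister 72 mm across, 100 mm high. Origin at the centre of its underside.
- parcel2: Bystander, to be left alone: larger paper-wrapped parcel, 90 x 65 x 40 mm. Origin at the centre of its underside.

How it is judged (in metres and radians):
On the way, in this order (a step that is already met when the one before it is completed fails the run):
1. the wheel rests with its round-headed tooth at the pointer (value of joint wheel between -0.12 and 0.12 rad and velocity of joint wheel between -0.3 and 0.3 rad/s), for 0.2 s.
2. the key is pressed fully down with the wheel set (value of joint wheel between -0.15 and 0.15 rad and value of joint key above 0.005 m), for 0.05 s.
At the end, for the whole second after the job is handed in: The wheel rests in its click with the round-headed tooth at the pointer (within 0.12 rad), the key has been pressed fully down after that (over 5 of its 6 mm) and is up again (under 1.5 mm), the counter stands upright within 30 mm of its place and every bystander within 30 mm of its own (value of joint wheel between -0.12 and 0.12 rad and value of joint key below 0.0015 m and linear speed of counter below 0.01 m/s and distance of each of counter, weight, jar, parcel, scoop, mortar, canister, parcel2 from where it was at the start of the episode below 0.03 m and angle between counter's own z axis and vertical below 0.05 rad); the robot touches nothing.
It fails at once if the wheel was pushed a click past the pointer (value of joint wheel above 0.6 rad).
It fails at once if the key was pressed before the wheel was set (value of joint key above 0.003 m and not (value of joint wheel between -0.25 and 0.25 rad)).
It fails at once if the counter was shifted, lifted or tipped (distance of counter from where it was at the start of the episode above 0.03 m or distance of pointer from where it was at the start of the episode above 0.04 m or height (world z) of counter above 0.01 m or angle between counter's own z axis and vertical above 0.1 rad).
It fails at once if a bystander was moved, lifted or knocked over (distance of any of weight, jar, parcel, scoop, mortar, canister, parcel2 from where it was at the start of the episode above 0.03 m or height (world z) of any of weight, jar, parcel, scoop, mortar, canister, parcel2 above 0.015 m or angle between any of weight, jar, parcel, scoop, mortar, canister, parcel2's own z axis and vertical above 0.5 rad).
It also fails if it takes over 67 s, if anything falls off the work surface, if the arm or the gripper's body presses on something with over 40 N, if the wrist force passes 120 N, or if a joint passes its speed limit or range.

### The arm

A 6-joint arm with a two-finger parallel gripper is mounted at the origin on the work surface. World frame = base frame: x ahead of the robot, y to its left, z up, the work surface at z = 0. Lengths are in mm, angles in rad, forces in N, time in s.
With the tool pointing down it reaches from about 350 to 925 mm from the base axis. Payload 6.4 kg.
Tool frame: the origin (TCP) lies midway between the tips of the shut fingers; the grasp point (between the pads) lies 19 mm behind it; z points along the fingers, y is the line along which they close (so a half turn about z gives the same grasp; the last joint's range is limited). The gripper opens to 94 mm and grips with 3 to 60 N. Pads are 16 mm wide; open, the fingers measure 119 mm over their backs; the gripper's body (75 mm by 177 mm) begins 78 mm behind the grasp point.
Start: joints at [-1.34, 0.245, 1.558, -0, 1.339, -0.174], TCP at [255.998, -597.477, 170.555] pointing down, gripper open.
Joint ranges: [-3.13, 3.13], [-1.02, 2.26], [0.13, 2.54], [-0.95, 4.09], [0.21, 2.88], [-2.74, 2.74]. Speed limits (rad/s): [2.57, 2.57, 3.14, 3.14, 3.14, 3.14].

### API

Orientations are given as a rotation vector (axis times angle).
In Python, from cell import bot gives the robot as it stands. The module is installed in compiled form; this text tells all that it offers. Calls block until the motion is done:
- bot.goto(position, orientation): joint-space move of the TCP to a pose.
- bot.line_to(position, frame=None, max_speed=150, f_stop=None): straight line of the TCP; frame=None keeps the orientation; max_speed is the mean speed in mm/s. With f_stop (N) it stops when the force on the tool has changed by that much, and returns True; else False.
- bot.move_joints(angles): joint-space move.
- bot.gripper_open() and bot.grab(effort=None): open the fingers fully, or close them until they stop; effort is the grip in N (None keeps the last).
- bot.pause(seconds).
- bot.solve_ik(position, orientation): joint angles nearest the present ones, or None.
- bot.get_state(): the state.
- bot.capture(name): name is "scene" or "top" or "wrist"; returns a dict with "color" (400x640x3 uint8, red, green, blue), "camera_matrix" (3x3 intrinsics, pixels), "cam_to_world" (4x4, takes a point from camera to world coordinates); the wrist camera has in their place "tool_from_camera" (4x4, takes a point from camera to tool coordinates, whose origin is the TCP and whose axes are the flange's). Camera axes: x right, y down, z forward; pixel columns grow to the right and rows downward; lengths in mm; the calibration is good to about 2 mm. A picture is of the moment at which its call begins: read the wrist's pose just before it. There is no depth.
A pose or a line that the arm cannot do raises bot.Unreachable and nothing moves.
- bot.finish_job(): hands the job in; it is judged then, once.
The state is a dict: "time": time; "q": joint angles; "joint_vel": joint speeds; "tau": joint torques, N m; "eef_pos": TCP position; "ee_rot": TCP orientation; "force": force on the tool from outside, world axes, zero at the start; "torque": the same for the moment, N m; "opening": opening from 0.0 (shut) to 1.0 (fully open); "finger_force": force on a finger pad.
Only numpy, scipy, OpenCV 4.12 (cv2) and the standard library are available. Lean on these libraries where they do the work, as an engineer would, in place of code of your own. Each camera call takes 0.05 s, during which the arm holds its last target. There are 200 camera calls.

## Working session

There is one attempt and no reset: what is moved stays moved. The work goes in short steps, each a Python script; the robot and the scene stay as the last script left them, time stands still between calls to the robot, and variables do not carry over. Pictures are saved under pics/ and viewed, at most 10 in all, crops included, and the job is handed in when it is done.

```bash
mkdir -p pics; python3 - <<'E'
from cell import bot
import cv2
for n in("top","scene"):
    c=bot.capture(n); cv2.imwrite(f"pics/{n}0.png",c["color"][:,:,::-1]); print(n,c["camera_matrix"].tolist(),c["cam_to_world"].round(3).tolist())
print(bot.get_state())
E
```

```text
top [[396.22690723957635, 0.0, 316.3670107341567], [0.0, 396.22690723957635, 200.6623060292789], [0.0, 0.0, 1.0]] [[-0.007, -0.978, 0.209, 399.798], [-1.0, 0.007, -0.001, -0.354], [-0.0, -0.209, -0.978, 1012.031], [0.0, 0.0, 0.0, 1.0]]
scene [[517.6232577006168, 0.0, 327.7710642111501], [0.0, 517.6232577006168, 195.87915319583385], [0.0, 0.0, 1.0]] [[-0.651, 0.548, -0.525, 1319.074], [0.759, 0.477, -0.444, 616.303], [0.007, -0.687, -0.726, 1106.374], [0.0, 0.0, 0.0, 1.0]]
{'time': 0.1, 'q': array([-1.34009297e+00,  2.45726723e-01,  1.55885540e+00, -2.72684963e-05,
        1.33870944e+00, -1.74064463e-01]), 'joint_vel': array([ 3.68399706e-04, -8.24629439e-04, -3.58806112e-06, -3.15260467e-04,
        2.34231889e-03, -7.89138187e-04]), 'tau': array([ 1.88275035e-04, -4.16912806e+01, -3.15527093e+01,  6.86462992e-02,
        3.09395115e-02, -6.37339099e-05]), 'eef_pos': array([ 255.85566883, -596.88604812,  169.58654299]), 'ee_rot': array([-3.07580851e+00, -6.31144793e-01,  1.17160565e-04]), 'force': array([0.02190371, 0.63296542, 0.43387448]), 'torque': array([-0.00084802,  0.01547309, -0.03901578]), 'finger_force': 0.0, 'opening': 1.0021583470144715}
```

View pics/top0.png

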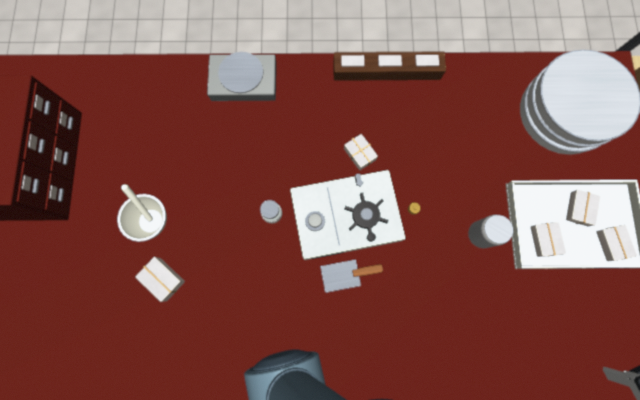

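View pics/scene0.png

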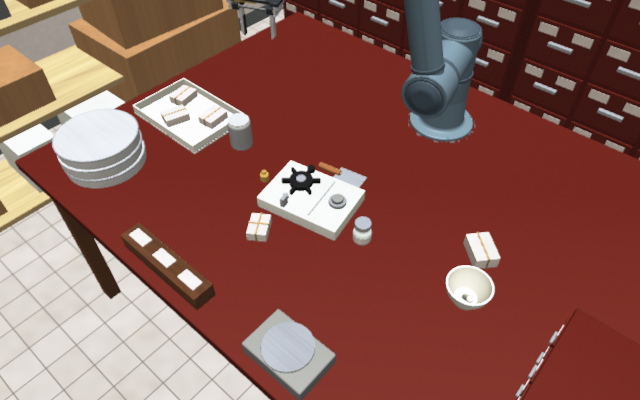

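The top view shows the wheel at (366,214), its round head at (371,237), the pointer at (359,180) and the key at (315,221). The head sits about opposite the pointer, so about 3 clicks short. In the scene view the wheel is at (300,180) and the key at (338,200). Next: rough positions, then a close look with the wrist camera.

```bash
cat > h.py <<'E'
import numpy as np, cv2
from scipy.spatial.transform import Rotation as R
from cell import bot
def ray(K,T,uv,z):
    d=T[:3,:3]@np.linalg.solve(K,[uv[0],uv[1],1.]); o=T[:3,3]
    return o+d*(z-o[2])/d[2]
def down(a):  # tool y axis at world angle a+-, tool z down; tool x at angle a
    c,s=np.cos(a),np.sin(a)
    return R.from_matrix(np.array([[c,s,0],[s,-c,0],[0,0,-1]])).as_rotvec()
def wrist(name):
    s=bot.get_state(); c=bot.capture("wrist")
    T=np.eye(4);T[:3,:3]=R.from_rotvec(s["ee_rot"]).as_matrix();T[:3,3]=s["eef_pos"]
    T=T@c["tool_from_camera"]; cv2.imwrite(f"pics/{name}.png",c["color"][:,:,::-1])
    np.savez(f"pics/{name}.npz",K=c["camera_matrix"],T=T); return c["color"],c["camera_matrix"],T
E
python3 - <<'E'
from h import *
c=bot.capture("top");K,T=c["camera_matrix"],c["cam_to_world"]
P=lambda u,v,z:ray(K,T,(u,v),z).round(1)
w=P(366,214,69);print(w,P(371,237,69),P(359,180,70),P(315,221,67),P(415,208,15),P(360,150,32),P(270,211,50),P(382,269,10),P(340,277,5),P(490,232,80))
bot.grab(10)
print(bot.capture("wrist")["tool_from_camera"].round(2).tolist())
for a in (0,np.pi/2,-np.pi/2,np.pi):
    q=bot.solve_ik([w[0]-60,w[1]+30,300],down(a));print(a,q)
    
E
```

```text
[ 567.2 -121.3   69. ] [ 511.4 -131.4   69. ] [ 652.  -106.7   70. ] [551.3   2.1  67. ] [ 591.6 -254.3   15. ] [ 742.8 -116.    32. ] [579.7 113.1  50. ] [ 438.2 -164.2   10. ] [419.4 -59.3   5. ] [ 520.1 -411.7   80. ]
[[0.0, -0.97, -0.25, 72.48], [1.0, 0.0, 0.0, 0.71], [-0.0, -0.25, 0.97, -215.14], [0.0, 0.0, 0.0, 1.0]]
0 [-3.98368932e-01 -1.55530055e-01  1.73881439e+00 -4.44089210e-16
  1.55830832e+00  1.17242739e+00]
1.5707963267948966 [-3.98368932e-01 -1.55530055e-01  1.73881439e+00 -4.44089210e-16
  1.55830832e+00 -3.98368932e-01]
-1.5707963267948966 None
3.141592653589793 [-0.39836893 -0.15553006  1.73881439  0.          1.55830832 -1.96916526]
```

```bash
python3 - <<'E'
from h import *
bot.goto([480,-70,260],down(0)); bot.pause(.3)
wrist("w1")
E
```

```text
(no output)
```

View pics/w1.png

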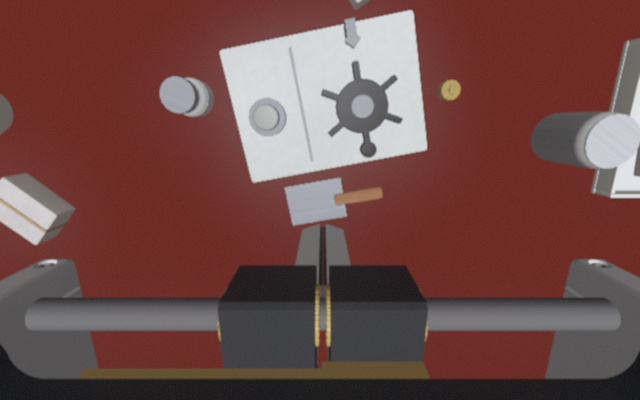

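The wrist view shows the hub at (362,106), the head at (368,149), the pointer tip near (353,47) and the key at (267,117). Next I'll measure these with masks.

```bash
cat > meas.py <<'E'
from h import *
def measure(im,K,T,guess=None):
    m=(im.max(2)>140)&(im.min(2)>110)
    cs=cv2.findContours(m.astype(np.uint8),cv2.RETR_EXTERNAL,cv2.CHAIN_APPROX_NONE)[0]
    g=cv2.projectPoints
    def uv(p):
        q=np.linalg.inv(T)@np.r_[p,1]; q=K@q[:3]; return q[:2]/q[2]
    gu=uv(guess); 
    # wheel: dark pixels within 75 mm of the guess
    d=(im.max(2)<110)
    v,u=np.nonzero(d); X=np.array([ray(K,T,(a,b),69)[:2] for a,b in zip(u,v)])
    k=np.hypot(*(X-guess[:2]).T)<75; X=X[k]
    mask=np.zeros(d.shape,np.uint8); mask[v[k],u[k]]=1
    return X,mask,cs
E
python3 - <<'E'
from meas import *
im=cv2.imread("pics/w1.png")[:,:,::-1].copy();d=np.load("pics/w1.npz");K,T=d["K"],d["T"]
P=lambda u,v,z:ray(K,T,(u,v),z).round(1)
for n,u,v,z in [("hub",362,106,69),("head",368,149,69),("ptr",353,47,70),("key",267,117,67)]: print(n,P(u,v,z),im[v,u])
# housing outline
m=((im.min(2)>120)).astype(np.uint8); m=cv2.morphologyEx(m,cv2.MORPH_CLOSE,np.ones((25,25)))
n,l,st,ce=cv2.connectedComponentsWithStats(m); i=l[60,300]
c=max(cv2.findContours((l==i).astype(np.uint8),0,1)[0],key=len)[:,0]
X=np.array([ray(K,T,p,45)[:2] for p in c],np.float32); r=cv2.minAreaRect(X);print(r)
# wheel
g=(im.max(2)<115).astype(np.uint8);n,l,st,ce=cv2.connectedComponentsWithStats(g);i=l[120,362] or l[92,362]
print(st[i],ce[i]); v,u=np.nonzero(l==i);W=np.array([ray(K,T,p,69)[:2] for p in zip(u,v)])
np.save("W.npy",W)
ct=np.array(P(362,106,69)[:2])
for it in range(3):
    q=W-ct;rr=np.hypot(*q.T);k=(rr>40)&(rr<52);a=np.arctan2(q[k,1],q[k,0]);print("ctr",ct,"phase6 deg",np.degrees(np.angle(np.exp(6j*a).mean()))/6)
    h=W[rr>59]; print("head>59",len(h),h.mean(0) if len(h) else 0)
    break
cv2.imwrite("pics/crop1.png",cv2.resize(im[0:200,200:450,::-1],None,fx=3,fy=3,interpolation=cv2.INTER_CUBIC))
E
```

```text
hub [ 569.8 -121.9   69. ] [167 170 178]
head [ 515.2 -131.6   69. ] [92 90 92]
ptr [ 638.8 -108.6   70. ] [139 141 145]
key [556.2   0.8  67. ] [184 185 185]
((537.422119140625, -51.72850036621094), (267.97845458984375, 352.3244323730469), 18.042736053466797)
[ 322   62   80   95 2309] [362.09961022 108.24122997]
ctr [ 569.8 -121.9] phase6 deg 10.796787344806217
head>59 52 [ 509.2819668  -133.05968242]
```

View pics/crop1.png

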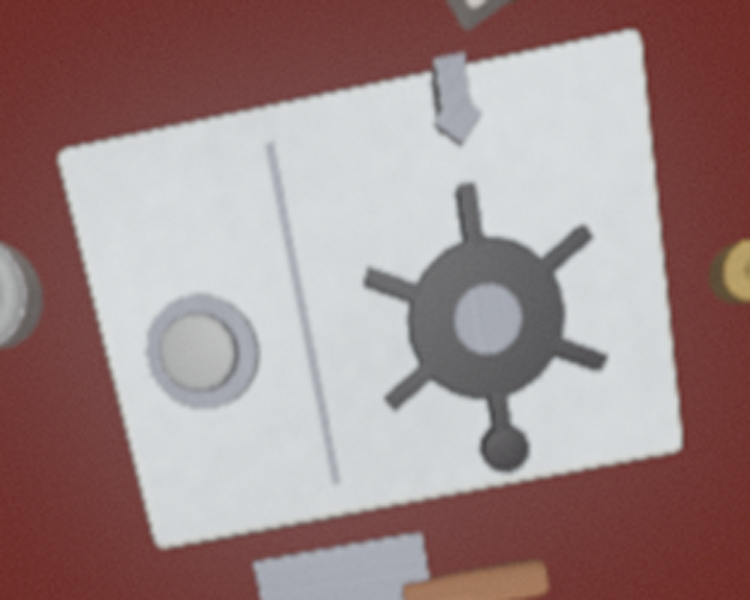

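The crop confirms six teeth with the round head straight opposite the pointer (3 clicks), with the counter yawed about 10.9°. I'll do the first click, working in the gap between the pointer tooth and the key-side tooth.

```bash
cat > flick.py <<'E'
from h import *
C=np.array([569.8,-122.0]); YAW=np.radians(10.9); RAD=52
def pose(deg,z):
    t=np.radians(deg)+YAW
    return [C[0]+RAD*np.cos(t),C[1]+RAD*np.sin(t),z], down(t-np.pi/2)
def headang(name):
    im,K,T=wrist(name)
    g=(im.max(2)<115).astype(np.uint8)
    q=K@(np.linalg.inv(T)@np.r_[C,69,1])[:3]; u0,v0=q[:2]/q[2]
    v,u=np.nonzero(g); k=np.hypot(u-u0,v-v0)<70
    W=np.array([ray(K,T,p,69)[:2] for p in zip(u[k],v[k])])-C
    r=np.hypot(*W.T); a=np.degrees(np.arctan2(W[:,1],W[:,0])-YAW)
    ph=np.degrees(np.angle(np.exp(6j*np.radians(a[(r>40)&(r<52)])).mean()))/6
    h=W[(r>58)&(r<67)].mean(0)
    return np.degrees(np.arctan2(h[1],h[0])-YAW)%360, ph, ((r>58)&(r<67)).sum()
def flick(end=88):
    bot.goto(*pose(32,110)); p,o=pose(32,58)
    f0=bot.get_state()["force"]
    if bot.line_to(p,f_stop=4,max_speed=60): print("touch on way down",bot.get_state()["eef_pos"]); return False
    for d in np.linspace(32,end,8)[1:]:
        p,o=pose(d,58); bot.line_to(p,o,max_speed=30)
        s=bot.get_state(); print(round(d),(s["force"]-f0).round(1))
    bot.pause(.3); bot.line_to(pose(end,110)[0],max_speed=100); return True
def look(name):
    bot.goto([480,-70,260],down(0)); bot.pause(.2); print(name,headang(name),bot.get_state()["time"])
E
python3 - <<'E'
from flick import *
print(headang("w2")); flick(); look("w3")
E
```

```text
(np.float64(179.26323502442196), np.float64(-0.11675737858708474), np.int64(62))
40 [-0.5  0.9 -0.3]
48 [-0.7  0.9  0.2]
56 [-1.5  0.4  1.1]
64 [0.9 0.6 0.2]
72 [-1.1  1.8 -0.9]
80 [-0.7 -0.1 -0.4]
88 [-1.1  1.   0. ]
w3 (np.float64(178.8782702569302), np.float64(-0.13650004483115483), np.int64(62)) 10.6417
```

View pics/w3.png

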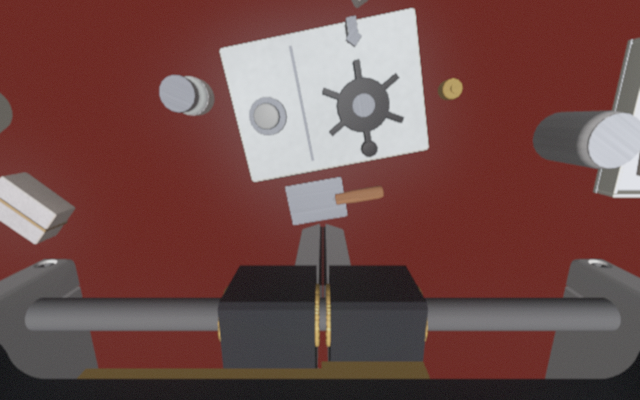

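The wrist view shows the wheel unchanged, with the head still at (369,149). I'll repeat the push, checking the tool pose and taking a scene picture at the end of it.

```bash
python3 - <<'E'
from flick import *
bot.goto(*pose(32,110)); p,o=pose(32,58)
print(bot.line_to(p,max_speed=60,f_stop=6)); bot.pause(.2)
s=bot.get_state();print(np.array(p).round(1),s["eef_pos"].round(1),s["force"].round(1),s["opening"])
a=bot.capture("scene")["color"]
for d in np.linspace(32,82,6)[1:]:
    p,o=pose(d,58); bot.line_to(p,o,max_speed=40)
s=bot.get_state();print(np.array(p).round(1),s["eef_pos"].round(1),s["force"].round(1))
b=bot.capture("scene")["color"]
f=lambda i:cv2.resize(i[120:250,230:380,::-1],None,fx=2.6,fy=2.6,interpolation=cv2.INTER_CUBIC)
cv2.imwrite("pics/push.png",np.hstack([f(a),f(b)]))
E
```

```text
False
[607.9 -86.6  58. ] [608.2 -86.7  58.5] [ 0.3  0.3 -0. ] 0.005379209999477519
[567.2 -70.1  58. ] [567.5 -70.2  58.1] [ 0.2 -0.2 -0.2]
```

View pics/push.png

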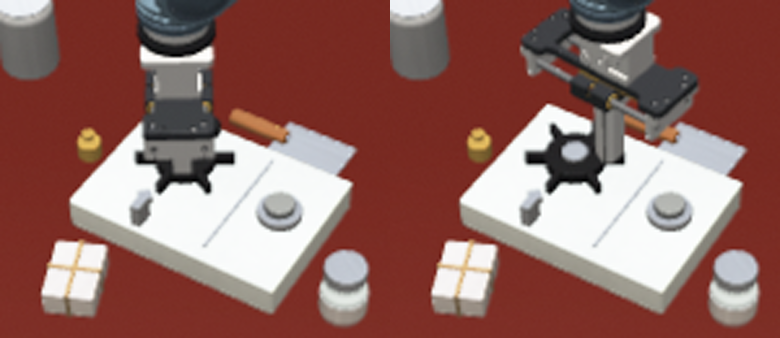

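Both pushes reached the commanded pose with no contact force. I'll check by projection whether the tip really is where the calibration says.

```bash
python3 - <<'E'
from flick import *
c=bot.capture("scene");K,T=c["camera_matrix"],c["cam_to_world"]
def px(p):
    q=K@(np.linalg.inv(T)@np.r_[p,1])[:3]; return ((q[:2]/q[2]-[230,120])*2.6).round(0)
print("tip32",px([608.2,-86.7,58]),"tip82",px([567.5,-70.2,58]),"hub",px([*C,69]))
for d in range(0,360,60): print(d,px([C[0]+55*np.cos(np.radians(d)+YAW),C[1]+55*np.sin(np.radians(d)+YAW),69]))
print("key",px([556,2,67]),"tip z scan",[px([567.5,-70.2,z]).tolist() for z in (58,80,100)])
s=bot.get_state();print(s["eef_pos"],s["q"],R.from_rotvec(s["ee_rot"]).as_matrix().round(2).tolist())
a=c["color"][120:220,260:360,::-1]
cv2.imwrite("pics/z.png",cv2.resize(a,None,fx=6,fy=6,interpolation=cv2.INTER_CUBIC))
E
```

```text
tip32 [182. 193.] tip82 [219. 180.] hub [182. 152.]
0 [155. 183.]
60 [206. 183.]
120 [232. 152.]
180 [208. 122.]
240 [159. 122.]
300 [131. 152.]
key [277. 200.] tip z scan [[219.0, 180.0], [218.0, 166.0], [218.0, 152.0]]
[567.59384777 -70.20103109  58.15110295] [-3.21256193e-01  1.93312020e-01  1.83864678e+00  4.68243911e-05
  1.10915219e+00  1.20117861e+00] [[1.0, 0.05, 0.0], [0.05, -1.0, -0.0], [0.0, 0.0, -1.0]]
```

View pics/z.png

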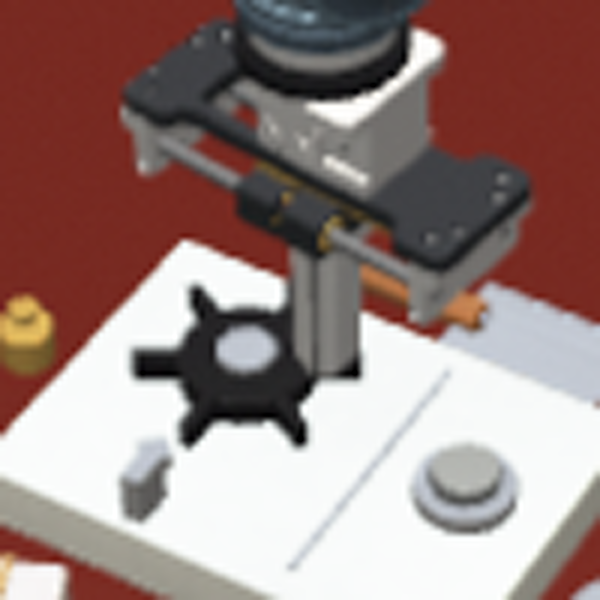

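The picture shows the fingertip ending about 20–25 mm higher than the reported TCP, so it passed over the teeth. I'll measure the offset by touching down gently on a bare spot of the housing top (45 mm).

```bash
python3 - <<'E'
from flick import *
p,o=pose(82,110); bot.line_to(p)
c,s=np.cos(YAW),np.sin(YAW); q=C+np.array([c*50-s*90,s*50+c*90])
bot.goto([*q,85],o); bot.pause(.2)
print(bot.line_to([*q,24],max_speed=20,f_stop=2)); s=bot.get_state(); print(s["eef_pos"],s["force"],s["time"])
bot.line_to([*q,85])
K,D=[np.load("pics/w1.npz")[k] for k in "KT"]
cam=bot.capture("wrist")["tool_from_camera"]
for z in (0,-10,-20,-25,-30):
    v=K@(np.linalg.inv(cam)@[0,0,z,1])[:3]; print(z,(v[:2]/v[2]).round(1))
E
```

```text
False
[601.92243246 -24.17486905  24.06725598] [ 0.24008147  0.49881773 -0.34558587] 18.9917
0 [321.4 220.4]
-10 [321.3 224.9]
-20 [321.3 229.8]
-25 [321.3 232.5]
-30 [321.3 235.2]
```

```bash
python3 - <<'E'
from flick import *
s=bot.get_state(); x,y,_=s["eef_pos"]
bot.line_to([x,y,28],max_speed=100)
print(bot.line_to([x,y,8],max_speed=15,f_stop=2.5)); s=bot.get_state(); print(s["eef_pos"],s["force"],s["time"])
bot.line_to([x,y,70])
E
```

```text
True
[600.849395   -23.97784609  10.36527019] [ 0.74279467 -0.37147812  5.38662088] 21.3833
```

Contact came at TCP z ≈ 11, so the tip sits about 34 mm above the reported TCP. I'll repeat the flick with that correction (TCP z 24).

```bash
sed -i 's/,58)/,24)/g; s/,110)/,60)/g' flick.py; python3 - <<'E'
from flick import *
flick(); look("w4")
E
```

```text
40 [-1.  -0.6 -0.3]
48 [ 3.7 -2.6 -1.2]
56 [ 2.  -0.9  0.9]
64 [ 1.3 -0.6  0. ]
72 [-0.9 -0.6 -0.4]
80 [-0.5 -0.1 -0.6]
88 [ 0.  -0.9 -0.7]
w4 (np.float64(239.46805231605146), np.float64(-0.2556175138521312), np.int64(63)) 28.1167
```

One click: the head is now at 239.5°. Second flick, then the third only if the measurement confirms it.

```bash
python3 - <<'E'
from flick import *
flick(82)
bot.goto([480,-70,260],down(0)); bot.pause(.2); h=headang("w5"); print(h,bot.get_state()["time"])
if abs(h[0]-300)<6 and abs(h[1])<3:
    flick(82); look("w6")
E
```

```text
39 [ 0.3 -0.1 -0.3]
46 [ 4.1 -2.3 -1. ]
53 [ 2.4 -1.2  2.4]
61 [ 0.9 -0.7  2. ]
68 [ 1.  -0.5  0.6]
75 [-0.3 -0.3  0.5]
82 [ 0.1 -0.1  0.7]
(np.float64(300.03611135858563), np.float64(0.027873806915018482), np.int64(69)) 34.3083
39 [ 0.7 -0.5  0.3]
46 [ 5.2 -2.5 -1.6]
53 [ 2.9 -2.4  0.5]
61 [ 1.9 -0.3  1.8]
68 [ 1.1 -0.7  0.5]
75 [ 0.9 -1.1 -0.2]
82 [0.9 0.6 0.5]
w6 (np.float64(0.619599074940881), np.float64(0.06275947004288891), np.int64(74)) 40.5
```

View pics/w6.png

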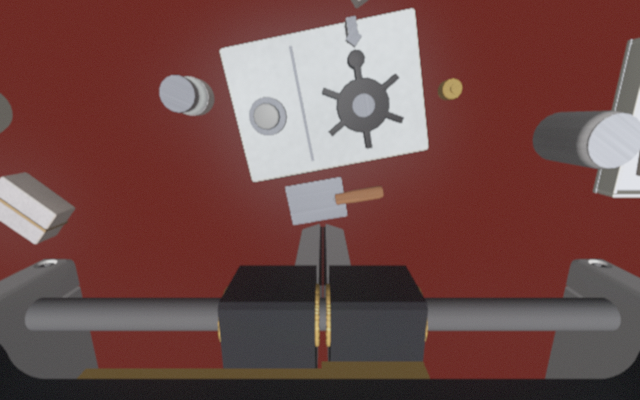

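The wheel is set: the head is at (356,60), right at the pointer (0.6°). Now the key.

```bash
python3 - <<'E'
from flick import *
o=down(0); k=[556,2]
bot.goto([*k,70],o); bot.line_to([*k,40]); bot.pause(.2)
f0=bot.get_state()["force"]
print(bot.line_to([*k,20],max_speed=10,f_stop=12)); bot.pause(.3)
s=bot.get_state(); print(s["eef_pos"],s["force"]-f0,s["time"])
bot.line_to([*k,90]); look("w7")
E
```

```text
True
[555.99352557   2.00726624  26.33759656] [-1.212697   -0.38843893  4.6930071 ] 43.575
w7 (np.float64(0.3241480029533039), np.float64(0.03987244958262627), np.int64(71)) 45.2167
```

The settled force (4.7 N) is borderline, so I'll press once more, a bit deeper, to be sure it reaches the stop.

```bash
python3 - <<'E'
from flick import *
o=down(0); k=[556,2]
bot.goto([*k,40],o); bot.pause(.2); f0=bot.get_state()["force"]
for z in (34,31,29,27,26,25,24,23):
    b=bot.line_to([*k,z],max_speed=15,f_stop=25); bot.pause(.1)
    s=bot.get_state(); f=(s["force"]-f0)[2]; print(z,s["eef_pos"][2].round(2),f.round(1))
    if b or f>13: break
bot.pause(.2); bot.line_to([*k,90]); look("w8")
E
```

```text
34 34.0 -1.3
31 31.35 1.5
29 29.3 1.9
27 27.28 3.5
26 26.36 4.7
25 26.21 11.4
24 26.06 16.5
w8 (np.float64(0.41728344412620894), np.float64(0.05777242136712212), np.int64(74)) 51.15
```

View pics/w8.png

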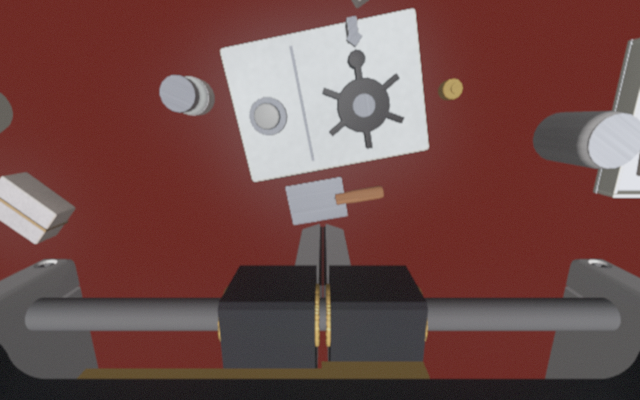

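The press hit the hard stop (force rose to 16 N with no further travel). In the picture the head is at the pointer (356,60), the key is clear at (267,116), and nothing has moved.

```bash
python3 -c "
from cell import bot
print(bot.finish_job())"
```

```text
the job is handed in; nothing more can be done
None
```

The wheel was clicked on three times, one at a time, and rests with its round-headed tooth at the pointer (within about 0.5°); the key was then pressed to its hard stop and released with nothing else seen to move, and the job was handed in at about 51 s, though no verdict came back.

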